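# Make up the stamping kit and the marking-up kit from the stationery on the desk

### The job

Make up the two desk kits in the oak trays: the rubber stamp and the ink bottle go into the tray with two recesses, and the highlighter, the eraser and the pad of sticky notes into the tray with three (take those lying near the trays, not the ones at the far left beyond the dock). Seat each thing fully down on the felt in the recess cut to its shape, the same way up as it is now, and keep the ink bottle upright all the while. The clock and the binder clip belong to neither kit: leave them where they are.

Things in the scene. Friction and masses are not known exactly. Their poses are not given: they have to be found in the camera images.
- marking_tray: Larger fixed oak tray, 149 (x) x 200 mm (y), rim 13.5 mm high, origin centre of underside. 3 recesses centred at x=0, long along x, felt floor 4 mm over the desk, wood round them 12 mm: highlighter 131x29 mm at y=+61.5, eraser 72x37 at y=+17.5, pad 90 (x) x 64 (y) at y=-44: 7 mm room all round. A finger groove, x -23 to +23 mm, as deep as they are, crosses all along y and out through both sides.
- stamping_tray: Smaller fixed oak tray, 100 (x) x 170 mm (y), rim 13.5 mm high, no finger groove; origin at the centre of its underside, z up. Felt floor of its 2 recesses 4 mm above the desk, wood round them 12 mm high: stamp recess 76 mm (x) x 44 mm (y) at x=0, y=+45 mm; square bottle recess 68x68 mm at x=0, y=-40 mm: 7 mm room all round each thing.
- highlighter: Yellow highlighter pen with black cap, lying near the oak trays (not the one in the black tray, far left); 117 mm long (its x, cap to -x), 15 mm thick and round, 28 g, with a thin pocket clip. Origin on the pen's axis at mid length, 7.3 mm above what it lies on. Either end may point either way in the slot.
- eraser: White eraser in a blue sleeve, near the oak trays (not the one beyond the dock, far left), 58 (x) x 23 (y) x 12 mm (z), about 22 g, lying flat; origin at the centre of its underside. Either way round in its recess.
- sticky_pad: Loose pad of yellow sticky notes near the oak trays (not the one in the black tray beyond the dock, far left), 50 mm (x) x 76 mm (y) x 13 mm thick, about 35 g, lying flat; origin at the centre of its underside. Its 76 mm side (y) goes along the tray's x, either way round.
- rubber_stamp: Hand stamp: wooden base 62 (x) x 30 (y) x 18 mm with a turned dark handle on its centre, a neck 16 mm thick from 18 to 37 mm height and a knob 28 mm thick from 37 to 72 mm; 60 g. Stands upright; origin at the centre of its underside. Either way round in its recess.
- ink_bottle: Square dark blue ink bottle, body 54 x 54 x 40 mm high with a round black cap 38 mm across from 40 to 62 mm height; 160 g. Stands upright, origin at the centre of its underside. Any side may face any way in its square recess.
- travel_clock: Small dark cube alarm clock, 45 x 60 x 58 mm high; origin at the centre of its underside. In neither kit; loose, not to be displaced.
- binder_clip: Black binder clip with wire loops, 49 x 32 x 18 mm, lying on the desk; origin at the centre of its underside. In neither kit; loose, not to be displaced.
- monitor_corner (a point): Lower front right-hand corner of the desktop monitor at the back left, which is fixed and no part of the job. From this corner its panel runs 742 mm to the left (+y), 353 mm up and 60 mm back (+x): keep the arm and the gripper clear of it when passing between the left and the back of the desk.
Things that resemble listed ones, but are neither listed nor needed, are in the scene too. Several things have the shape of the sticky_pad; the one meant has the colours described above.

How it is judged:
By the outcome, as a careful person would: the job done as asked, in the order asked, and still so for the second after the job is handed in, with the robot touching nothing.
It also fails if it takes over 136 s, if anything falls off the work surface, if the arm or the gripper's body presses on something with over 40 N, if the wrist force passes 120 N, or if a joint passes its speed limit or range.

### The arm

A 6-joint arm with a two-finger parallel gripper is mounted at the origin on a cart in front of the work surface, level with it; the furniture and walls round the work are solid. World frame = base frame: x ahead of the robot, y to its left, z up, the work surface at z = 0. Lengths are in mm, angles in rad, forces in N, time in s.
With the tool pointing down it reaches from about 350 to 950 mm from the base axis. Payload 17.4 kg.
Tool frame: the origin (TCP) lies at the very end of the fingers, on their centre line; the grasp point (between the pads) lies 19 mm behind it; z points along the fingers, y is the line along which they close (so a half turn about z gives the same grasp; the last joint's range is limited). The gripper opens to 93 mm and grips with 3 to 60 N. Pads are 15 mm wide; open, the fingers measure 128 mm over their backs; the gripper's body (75 mm by 188 mm) begins 65 mm behind the grasp point.
Start: joints at [-0.038, 0.116, 1.442, -0, 1.584, -0.038], TCP at [675.005, -0.009, 218.646] pointing down, gripper open.
Joint ranges: [-2.83, 2.83], [-0.83, 2.19], [0.07, 2.5], [-1.14, 4.28], [0.01, 3], [-2.97, 2.97]. Speed limits (rad/s): [1.89, 1.89, 2.22, 3.14, 3.14, 3.14].

### API

Orientations are given as a 3x3 rotation matrix whose columns are the frame's x, y, z axes.
In Python, from rig import telemetry, snapshot, calibration, job, nets gives the robot as it stands. The module is installed in compiled form; this text tells all that it offers.
- The arm moves only by the tool carry_out, never from a script. Its argument "deltas" is a list of rows, each a list of 6 numbers: the shift along the tool's x, y, z in m, then the turn, a rotation vector about the tool's x, y, z in degrees. A call has 1 to 20 rows; each row is the pose to reach, as a shift and turn from the pose commanded when the call began, along the tool's axes at that moment; what a row does not reach only later rows make up. A row lasts 1/10 s, in which the tool goes at most 50 mm and 8.59 degrees, less where a joint would pass 70% of its speed; a pose out of reach is approached as far as the arm can. A call with a gripper value outside its range is refused whole. "gripper" is the opening, from -1 (shut) to 1 (fully open), set as the call begins (left out, the last holds). The fingers move at their own pace and stop on an object; "squeeze" is the grip in N (left out, the last holds). Time passes only in rows, so rows that repeat a pose let the fingers close. It gives the time, the measured TCP pose, the force, the opening and the grip force at its end, in the units of the state.
- telemetry.get_state(): the state, without advancing time (a new reading comes with each control period).
- snapshot(name): name is "scene" or "side" or "wrist"; returns the picture (400x640x3 uint8, blue, green, red); there is no depth.
- calibration(name): a dict with "vfov" (degrees; the focal length in pixels is half the picture's height over the tangent of half this angle, whatever the lens; pixels are square), "cx", "cy" (the principal point, pixels), "position" and "orientation" of the camera in the world. Camera axes: x right, y up, looking along -z (the intrinsics and any distortion apply to the point x, -y, -z); pixel columns grow to the right and rows downward; lengths in mm; the calibration is good to about 2 mm. A picture is of the moment at which its call begins: read the wrist's pose just before it. calibration takes no time and is no camera call; for the wrist camera it gives the pose at the moment of the call.
- job.finish_job(): hands the job in; it is judged then, once.
Trained networks look in the newest picture that a camera, given by its name, has taken for a name from the list of things; names that differ only in an ending like _2 or _b are one class to them, and where a whole thing is asked for, a point or a joint stands for the part that bears it (a point fixed in the world has none). Each returns a list of dicts, best first, with "conf" (0 to 1); they miss things now and then, are a little off and sometimes report something else, mostly with a low value. They report only what shows in the picture. A call takes as long as a camera call. They do not tell look-alikes from the thing itself.
- nets.recognise(camera, thing): "extent" ([left, top, right, bottom] in pixels, round what is visible of it).
The state is a dict: "time": time; "qpos": joint angles; "joint_vel": joint speeds; "joint_efforts": joint torques, N m; "tool_pos": TCP position; "tcp_rot": TCP orientation; "wrist_force": force on the tool from outside, world axes, zero at the start; "moment": the same for the moment, N m; "width": opening from 0.0 (shut) to 1.0 (fully open); "gripper_force": force on a finger pad.
Only numpy, scipy, OpenCV 4.12 (cv2) and the standard library are available. Lean on these libraries where they do the work, as an engineer would, in place of code of your own. Each camera call takes 0.05 s, during which the arm holds its last target. There are 200 camera calls.

## Working session

There is one attempt and no reset: what is moved stays moved. The work goes in short steps, Python scripts to look and compute and a tool call to move; the robot and the scene stay as the last step left them, time stands still between calls to the robot, and variables do not carry over. Pictures are saved under pics/ and viewed, at most 14 in all, crops included, and the job is handed in when it is done.

Besides the shell and the picture viewer there is one more tool, called after "Request:" as name(argument=value, ...) on one line, values as JSON. carry_out: Moves the arm, as the interface text tells. Its arguments: {"type":"object","properties":{"deltas":{"type":"array"},"gripper":{"type":"number"},"squeeze":{"type":"number"}},"required":["deltas"]}

```bash
mkdir -p pics; cat > h.py <<'E'
import numpy as np, cv2
from rig import telemetry, snapshot, calibration, job, nets
def cam(n):
    c=calibration(n); c['f']=200/np.tan(np.radians(c['vfov'])/2); c['R']=np.array(c['orientation']).reshape(3,3); c['p']=np.array(c['position']); return c
def ray(c,u,v):
    d=c['R']@np.array([(u-c['cx'])/c['f'],-(v-c['cy'])/c['f'],-1.]); return d
def at(c,u,v,z):
    d=ray(c,u,v); return c['p']+d*(z-c['p'][2])/d[2]
def proj(c,P):
    q=c['R'].T@(np.asarray(P,float)-c['p']); return c['cx']+c['f']*q[0]/-q[2], c['cy']-c['f']*q[1]/-q[2]
E
python3 - <<'E'
from h import *
for n in ['scene','side','wrist']:
    c=calibration(n); print(n,c)
    im=snapshot(n); cv2.imwrite(f'pics/{n}0.png',im)
    for t in ['marking_tray','stamping_tray','highlighter','eraser','sticky_pad','rubber_stamp','ink_bottle','travel_clock','binder_clip']:
        print(t,[(np.round(d['extent']).astype(int).tolist(),round(d['conf'],2)) for d in nets.recognise(n,t)])
s=telemetry.get_state(); print(s)
E
```

```text
scene {'vfov': 54.54347824790624, 'cx': 315.2099406465614, 'cy': 203.99394223439475, 'position': array([  95.2994185 , -894.75496208,  652.11090689]), 'orientation': array([[ 0.88817204,  0.2397856 , -0.39198635],
       [-0.45894745,  0.42066628, -0.78256445],
       [-0.02275225,  0.874953  ,  0.48367302]])}
marking_tray []
stamping_tray [([256, 196, 300, 226], 0.86), ([267, 243, 278, 248], 0.65)]
highlighter []
eraser [([362, 319, 390, 337], 0.61)]
sticky_pad [([411, 275, 436, 304], 0.7), ([329, 206, 347, 222], 0.67), ([379, 244, 404, 269], 0.26)]
rubber_stamp [([353, 209, 372, 240], 0.58)]
ink_bottle [([384, 239, 404, 270], 0.72), ([326, 205, 348, 223], 0.67)]
travel_clock [([307, 209, 332, 236], 0.82)]
binder_clip [([264, 240, 276, 248], 0.58)]
side {'vfov': 45.06833250985735, 'cx': 321.38522050066194, 'cy': 205.67486435840146, 'position': array([-15.56195246, 995.08213628, 656.64473512]), 'orientation': array([[-0.88024942,  0.21599765, -0.42249967],
       [-0.47449828, -0.40726973,  0.78037347],
       [-0.00351249,  0.88739866,  0.46098946]])}
marking_tray [([329, 184, 405, 
[... 1222 characters left out ...]
oint_vel': array([ 1.28492844e-04,  1.42401005e-05, -4.55501846e-04,  6.49869358e-04,
        1.38353994e-04, -5.85374649e-04]), 'joint_efforts': array([-6.55331023e-04, -7.21011257e+01, -6.22755790e+01,  7.78874801e-02,
        1.83462730e-02,  6.42942979e-06]), 'tool_pos': array([ 6.75012576e+02, -2.84218216e-02,  2.18636563e+02]), 'tcp_rot': array([[ 2.57511217e-05,  1.00000000e+00,  1.15088884e-05],
       [ 9.99999999e-01, -2.57507842e-05, -2.93214788e-05],
       [-2.93211825e-05,  1.15096435e-05, -1.00000000e+00]]), 'wrist_force': array([ 0.42294287,  0.83487398, -0.05282215]), 'moment': array([ 0.04078818, -0.02805854, -0.06060823]), 'gripper_force': 0.0, 'width': 1.0019779656886463}
```

View images.

```bash
python3 - <<'E'
import cv2
a=cv2.imread('pics/scene0.png');cv2.imwrite('pics/sceneb.png',cv2.resize(a[150:400,150:550],(800,500),interpolation=cv2.INTER_CUBIC))
a=cv2.imread('pics/side0.png');cv2.imwrite('pics/sideb.png',cv2.resize(a[130:380,150:550],(800,500),interpolation=cv2.INTER_CUBIC))
E
```

```text
(no output)
```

View pics/wrist0.png

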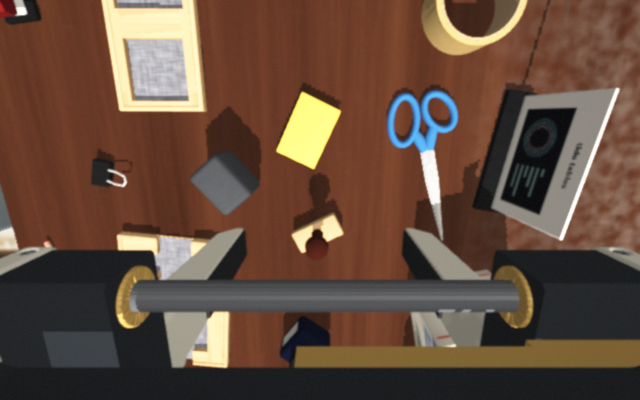

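View pics/sceneb.png

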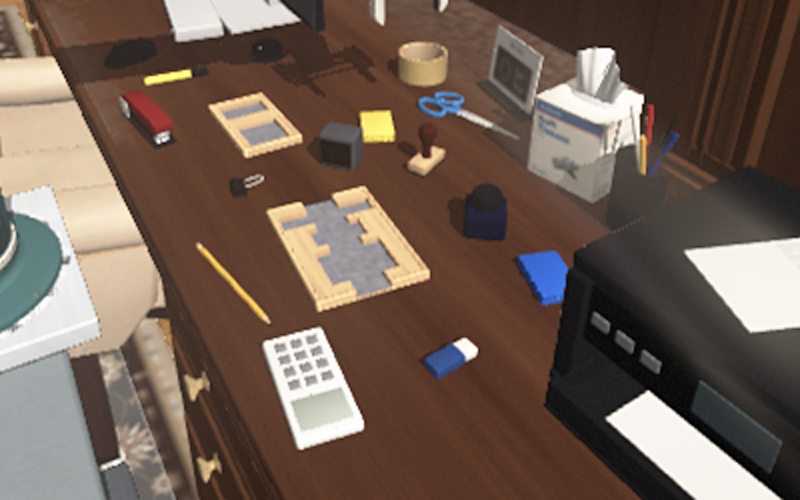

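View pics/sideb.png

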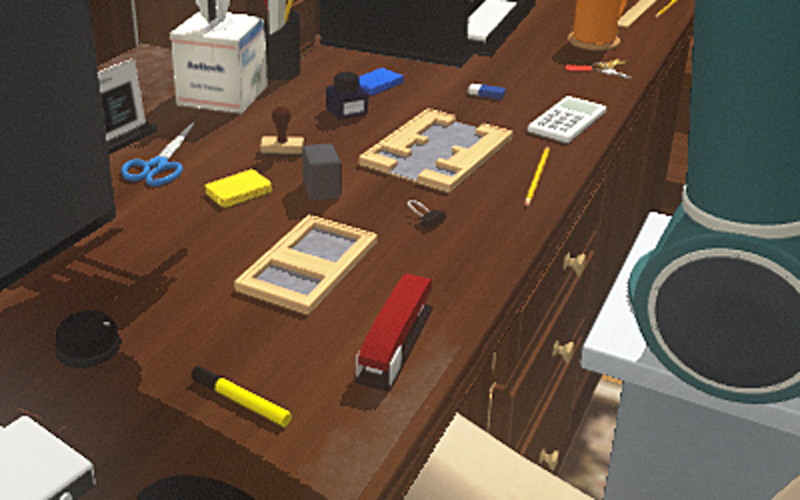

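```bash
python3 - <<'E'
from h import *
S=cam('scene');D=cam('side');W=cam('wrist')
f=lambda c,u,v,z:np.round(at(c,u,v,z)).astype(int)[:2].tolist()
sb=lambda u,v:(150+u/2,150+v/2); db=lambda u,v:(150+u/2,130+v/2)
print('hl',f(S,*sb(175,76),7),f(D,*db(243,397),7), 'ends D',f(D,*db(195,374),7),f(D,*db(288,418),7))
print('eraser',f(S,*sb(451,357),6),f(D,*db(487,91),6))
print('stamp',f(S,*sb(427,160),18),f(D,*db(282,145),18))
print('bottle top',f(S,*sb(487,192),62),f(D,*db(347,80),62),f(W,306,338,40))
print('pad',f(W,309,129,13),f(S,*sb(377,123),13))
print('blue',f(S,*sb(545,275),7),'clock',f(W,225,170,58),'clip',f(W,108,172,10),'stapler',f(S,*sb(145,115),30),f(D,*db(395,330),30))
print('mark corners',[f(S,*sb(*p),13) for p in [(268,210),(366,188),(429,267),(322,303)]])
print('stamp tray',[f(S,*sb(*p),13) for p in [(208,102),(258,94),(301,133),(248,155)]],[f(W,*p,13.5) for p in [(121,109),(204,109)]])
print('cup',f(S,*sb(423,75),0),'monitor',)
E
```

```text
hl [421, 404] [418, 401] ends D [480, 396] [364, 406]
eraser [476, -410] [472, -410]
stamp [661, -84] [657, -62]
bottle top [647, -242] [638, -227] [649, -215]
pad [656, 60] [656, 56]
blue [653, -357] clock [565, 17] clip [401, 7] stapler [323, 242] [320, 263]
mark corners [[405, -77], [549, -96], [533, -282], [388, -275]]
stamp tray [[438, 264], [525, 248], [534, 89], [434, 69]] [[433, 83], [532, 83]]
cup [833, 188] monitor
```

Request:
carry_out(deltas=[[-0.31,-0.195,-0.12,0,0,0],[-0.31,-0.195,-0.12,0,0,0],[-0.31,-0.195,-0.12,0,0,0],[-0.31,-0.195,-0.12,0,0,0],[-0.31,-0.195,-0.12,0,0,0],[-0.31,-0.195,-0.12,0,0,0],[-0.31,-0.195,-0.12,0,0,0],[-0.31,-0.195,-0.12,0,0,0],[-0.31,-0.195,-0.12,0,0,0],[-0.31,-0.195,-0.12,0,0,0],[-0.31,-0.195,-0.12,0,0,0],[-0.31,-0.195,-0.12,0,0,0]])

```text
time: 2.7
tool_pos: [480.5, -309.1, 338.2]
tcp_rot: [[-0.001, 1.0, -0.001], [1.0, 0.001, 0.0], [0.0, -0.001, -1.0]]
wrist_force: [0.4, -0.0, -0.5]
width: 0.999
gripper_force: 0.0
```

```bash
cat > look.py <<'E'
import sys,pickle
from h import *
def look(k):
    c=cam('wrist'); im=snapshot('wrist'); s=telemetry.get_state()
    cv2.imwrite(f'pics/w{k}.png',im); pickle.dump(c,open(f'w{k}.pkl','wb'))
    print(s['time'],s['tool_pos'].round(1)); return c
look(sys.argv[1])
for t in ['marking_tray','stamping_tray','highlighter','eraser','sticky_pad','rubber_stamp','ink_bottle']:
    print(t,[(np.round(d['extent']).astype(int).tolist(),round(d['conf'],2)) for d in nets.recognise('wrist',t)][:3])
E
python3 look.py 1
```

```text
2.75 [ 480.5 -309.2  338.2]
marking_tray [([258, 3, 371, 150], 0.9)]
stamping_tray []
highlighter []
eraser [([307, 212, 338, 233], 0.58)]
sticky_pad [([403, 171, 448, 220], 0.95)]
rubber_stamp [([429, 0, 477, 20], 0.69)]
ink_bottle [([406, 97, 458, 142], 0.92)]
```

Request:
carry_out(deltas=[[0.21,0,0,0,0,0],[0.21,0,0,0,0,0],[0.21,0,0,0,0,0],[0.21,0,0,0,0,0],[0.21,0,0,0,0,0],[0.21,0,0,0,0,0],[0.21,0,0,0,0,0],[0.21,0,0,0,0,0]])

```text
time: 3.9
tool_pos: [480.1, -101.3, 338.4]
tcp_rot: [[0.002, 1.0, -0.0], [1.0, -0.002, -0.0], [-0.0, -0.0, -1.0]]
wrist_force: [0.0, -0.0, -0.0]
width: 0.998
gripper_force: 0.0
```

```bash
python3 look.py 2
```

```text
3.95 [ 480.1 -101.3  338.4]
marking_tray [([265, 148, 367, 266], 0.83)]
stamping_tray [([289, 0, 358, 45], 0.91)]
highlighter []
eraser [([306, 317, 339, 333], 0.96)]
sticky_pad [([414, 30, 469, 93], 0.76), ([397, 314, 424, 327], 0.67)]
rubber_stamp [([308, 317, 339, 334], 0.66), ([417, 132, 462, 163], 0.63)]
ink_bottle [([399, 223, 430, 245], 0.54)]
```

Request:
carry_out(deltas=[[0.21,0,0,0,0,0],[0.21,0,0,0,0,0],[0.21,0,0,0,0,0],[0.21,0,0,0,0,0],[0.21,0,0,0,0,0],[0.21,0,0,0,0,0],[0.21,0,0,0,0,0],[0.21,0,0,0,0,0]])

```text
time: 5.1
tool_pos: [480.2, 108.7, 338.7]
tcp_rot: [[0.002, 1.0, 0.0], [1.0, -0.002, -0.0], [-0.0, 0.0, -1.0]]
wrist_force: [-0.1, -0.2, 0.2]
width: 0.997
gripper_force: 0.0
```

```bash
python3 look.py 3
```

```text
5.15 [480.2 108.7 338.7]
marking_tray [([269, 262, 363, 360], 0.58)]
stamping_tray [([292, 69, 357, 178], 0.85), ([272, 262, 362, 358], 0.68)]
highlighter []
eraser []
sticky_pad [([406, 168, 452, 222], 0.79)]
rubber_stamp []
ink_bottle [([392, 327, 430, 345], 0.72)]
```

Request:
carry_out(deltas=[[0.14,0,0,0,0,0],[0.14,0,0,0,0,0],[0.14,0,0,0,0,0],[0.14,0,0,0,0,0],[0.14,0,0,0,0,0],[0.14,0,0,0,0,0],[0.14,0,0,0,0,0]])

```text
time: 6.2
tool_pos: [480.2, 248.9, 338.9]
tcp_rot: [[0.001, 1.0, 0.0], [1.0, -0.001, 0.0], [0.0, 0.0, -1.0]]
wrist_force: [0.1, -0.2, -0.8]
width: 1.002
gripper_force: 0.0
```

```bash
python3 look.py 4; python3 - <<'E'
import cv2,numpy as np
a=[cv2.imread(f'pics/w{k}.png') for k in (1,2,3,4)]
a=[x[0:290] for x in a]
cv2.imwrite('pics/m1.png',np.vstack(a[:2])); cv2.imwrite('pics/m2.png',np.vstack(a[2:]))
E
```

```text
6.25 [480.2 249.  338.9]
marking_tray [([276, 326, 358, 366], 0.57)]
stamping_tray [([297, 162, 354, 256], 0.89)]
highlighter [([246, 58, 323, 75], 0.75)]
eraser []
sticky_pad [([398, 268, 415, 282], 0.56), ([246, 57, 320, 75], 0.54)]
rubber_stamp [([404, 319, 440, 345], 0.62)]
ink_bottle []
```

View pics/m1.png

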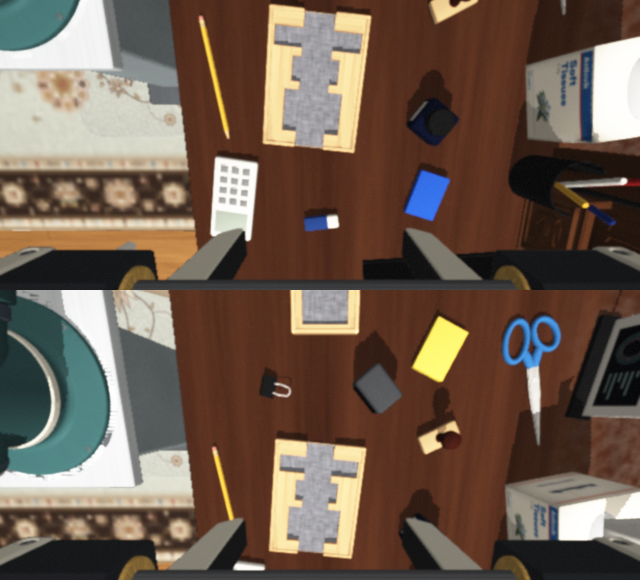

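View pics/m2.png

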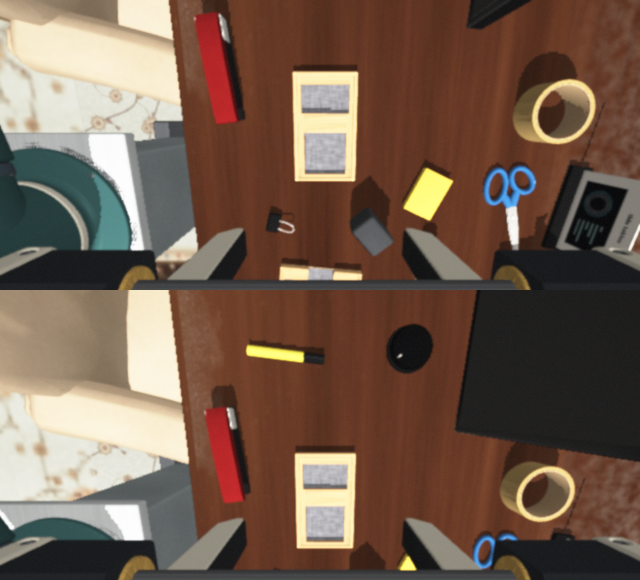

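```bash
cat > seg.py <<'E'
from h import *
import pickle
def seg(k,box,z,lo,hi,name,cl=5,extra=None,show=True):
    im=cv2.imread(f'pics/w{k}.png'); c=pickle.load(open(f'w{k}.pkl','rb'))
    x0,y0,x1,y1=box; hsv=cv2.cvtColor(im[y0:y1,x0:x1],cv2.COLOR_BGR2HSV)
    m=cv2.inRange(hsv,np.array(lo),np.array(hi))
    if extra: m|=cv2.inRange(hsv,np.array(extra[0]),np.array(extra[1]))
    m=cv2.morphologyEx(m,cv2.MORPH_CLOSE,np.ones((cl,cl),np.uint8)); m=cv2.morphologyEx(m,cv2.MORPH_OPEN,np.ones((3,3),np.uint8))
    cs,_=cv2.findContours(m,cv2.RETR_EXTERNAL,cv2.CHAIN_APPROX_NONE)
    ct=max(cs,key=cv2.contourArea)[:,0,:]+[x0,y0]
    w=np.array([at(c,u,v,z)[:2] for u,v in ct]).astype(np.float32)
    r=cv2.minAreaRect(w); b=cv2.boxPoints(r)
    e=[b[1]-b[0],b[2]-b[1]]; L=max(e,key=np.linalg.norm); a=np.degrees(np.arctan2(L[1],L[0]))%180
    print(name,k,'c',np.round(r[0],1),'size',np.round(sorted(r[1]),1),'long axis deg',round(a,1)); return r,a
E
python3 - <<'E'
from seg import *
Y=([22,120,90],[36,255,255]); O=([10,40,140],[30,150,255])
for k,b in ((2,(405,20,480,100)),(3,(395,155,460,230))): 
    for z in (0,13): seg(k,b,z,*Y,f'pad z{z}')
seg(4,(235,45,335,85),7,*Y,'hl yellow')
seg(4,(235,45,335,85),7,*Y,'hl all',extra=([0,0,0],[180,255,45]))
for z in (0,12): seg(1,(295,200,350,245),z,[100,100,60],[130,255,255],f'eraser z{z}',extra=([0,0,150],[180,70,255]))
for k in (1,2):
    b={1:(255,0,380,160),2:(260,140,375,275)}[k]
    seg(k,b,13.5,*O,'mark',cl=25,extra=([0,0,100],[180,40,255]))
for k in (3,4):
    b={3:(285,60,365,190),4:(285,155,365,262)}[k]
    seg(k,b,13.5,*O,'stampt',cl=25,extra=([0,0,100],[180,40,255]))
seg(2,(410,120,465,170),18,*O,'stamp base')
for z in (20,40): seg(1,(400,90,465,150),z,[100,60,15],[135,255,255],f'bottle z{z}',cl=3)
P=lambda k,b,n:cv2.resize(cv2.imread(f'pics/w{k}.png')[b[1]:b[3],b[0]:b[2]],(390,290),interpolation=cv2.INTER_CUBIC)
cv2.imwrite('pics/crop.png',np.vstack([np.hstack([P(1,(290,195,365,251),0),P(1,(395,92,470,148),0)]),np.hstack([P(4,(235,28,345,110),0),P(2,(405,120,480,176),0)])]))
E
```

```text
pad z0 2 c [657.8  58.6] size [54.9 81.8] long axis deg 64.4
pad z13 2 c [653.2  56.3] size [53.5 79.7] long axis deg 64.4
pad z0 3 c [657.2  54.7] size [57.2 79.8] long axis deg 64.1
pad z13 3 c [652.6  57.9] size [55.7 77.8] long axis deg 64.1
hl yellow 4 c [404.6 403.8] size [16.6 89.4] long axis deg 173.1
hl all 4 c [419.  402.1] size [ 16.6 118.3] long axis deg 173.2
eraser z0 1 c [ 474.2 -414.2] size [25.4 60.6] long axis deg 5.6
eraser z12 1 c [ 474.3 -410.1] size [24.8 59.1] long axis deg 5.6
mark 1 c [ 466.  -184.8] size [185.3 231.5] long axis deg 86.7
mark 2 c [ 464.9 -184.1] size [191.4 244. ] long axis deg 86.8
stampt 3 c [480.2 166.7] size [132.6 199.6] long axis deg 89.9
stampt 4 c [480.1 169.6] size [141.6 189.1] long axis deg 89.9
stamp base 2 c [663.9 -74. ] size [31.2 64.7] long axis deg 27.1
bottle z20 1 c [ 649.1 -241.5] size [57.3 58.5] long axis deg 141.8
bottle z40 1 c [ 642.1 -241.4] size [54.9 56.1] long axis deg 141.8
```

View pics/crop.png

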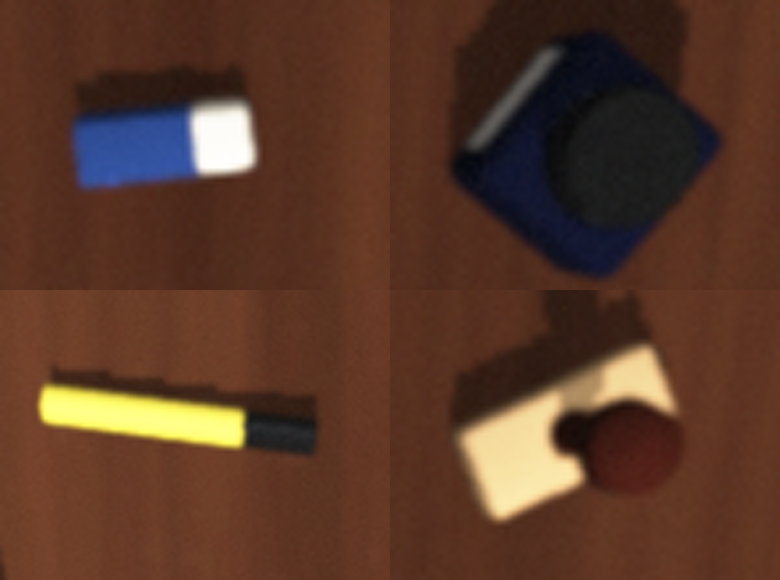

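The crops show: the eraser with a white end (w1 322,222), the square bottle with cap (w1 441,122), the pen (w4 285,65) lying loose and the stamp (w2 451,150). The yellow pad (w3 428,193), and not the blue one (w1 427,195), fits the description. Next come the tray poses and the obstacles.

```bash
python3 - <<'E'
from h import *
import pickle
W={k:pickle.load(open(f'w{k}.pkl','rb')) for k in (1,2,3,4)}
S=cam('scene');D=cam('side')
def tri(obs):
    A=np.zeros((3,3));b=np.zeros(3)
    for c,u,v in obs:
        d=ray(c,u,v);d/=np.linalg.norm(d);M=np.eye(3)-np.outer(d,d);A+=M;b+=M@c['p']
    return np.linalg.solve(A,b).round(1)
def tray(k,box,name,L,yaw0,c0):
    im=cv2.imread(f'pics/w{k}.png');c=W[k];x0,y0,x1,y1=box
    hsv=cv2.cvtColor(im[y0:y1,x0:x1],cv2.COLOR_BGR2HSV)
    m=cv2.inRange(hsv,np.array([14,40,165]),np.array([32,170,255]))
    m=cv2.morphologyEx(m,cv2.MORPH_OPEN,np.ones((3,3),np.uint8))
    n,lab,st,_=cv2.connectedComponentsWithStats(m)
    pts=np.argwhere(m>0)[:,::-1]+[x0,y0]
    w=np.array([at(c,u,v,13.5)[:2] for u,v in pts]).astype(np.float32)
    r=cv2.minAreaRect(w);print(name,k,np.round(r[0],1),np.round(r[1],1),round(r[2],2))
tray(1,(250,0,385,165),'mark',0,0,0);tray(2,(255,140,380,280),'mark',0,0,0)
tray(3,(280,60,368,192),'stampt',0,0,0);tray(4,(285,155,365,262),'stampt',0,0,0)
# heights by triangulation of a tray corner (bottom-right etc.)
print('mark BR',tri([(W[1],354,152),(W[2],351,267)]),'mark TL',tri([(W[1],271,6),(W[2],275,149)]))
print('st BL',tri([(W[3],295,181),(W[4],297,257)]),'TR',tri([(W[3],357,72),(W[4],354,164)]))
sb=lambda u,v:(150+u/2,150+v/2); db=lambda u,v:(150+u/2,130+v/2)
print('cap top ctr',tri([(W[1],441.2,122.3),(S,*sb(487,192)),(D,*db(347,80))]), at(W[1],441.2,122.3,62).round(1), at(S,*sb(487,192),62).round(1),at(D,*db(347,80),62).round(1))
print('knob',tri([(W[2],451.2,150.3),(S,*sb(429,134)),(D,*db(281,117))]), at(W[2],451.2,150.3,58).round(1))
print('eraser',tri([(W[1],322,222),(S,*sb(451,357)),(D,*db(487,91))]))
print('hl',tri([(W[4],285,66),(S,*sb(175,76)),(D,*db(243,397))]))
print('box corners: left-top',tri([(W[1],528,52),(W[2],508,486-290)]),'low',tri([(W[1],535,140)]*1+[(W[2],521,540-290)]))
print('box base scene',at(S,*sb(528,170),0).round(),at(S,*sb(605,200),0).round(),'printer',at(S,*sb(547,405),0).round(),at(S,*sb(575,290),0).round())
print('printer tip w1',at(W[1],364,262,100).round(),at(W[1],364,262,0).round())
print('pencup',at(S,*sb(607,200),0).round(), 'monitor corner', tri([(W[4],458,141),(W[3],468,26)]))
E
```

```text
mark 1 [ 463.5 -182.8] [200.1 149.5] 84.3
mark 2 [ 463.4 -182.4] [201.  149.9] 84.27
stampt 3 [480.4 165.9] [170.6 101.5] 89.76
stampt 4 [480.2 166. ] [170.1 102. ] 89.86
mark BR [ 528.  -289.3    9. ] mark TL [399.9 -76.8   6.9]
st BL [430.   79.1   5.5] TR [529.1 249.4  14.4]
cap top ctr [ 647.6 -241.    57.8] [ 646.7 -241.7   62. ] [ 647.2 -242.5   62. ] [ 638.2 -227.2   62. ]
knob [667.3 -75.4  56.3] [666.7 -74.6  58. ]
eraser [ 474.8 -411.2    6.3]
hl [419.7 400.5   7.4]
box corners: left-top [ 765.4 -146.7   48.2] low [ 851.5 -272.   -27.1]
box base scene [ 794. -158.    0.] [ 838. -270.    0.] printer [ 529. -505.    0.] [ 672. -390.    0.]
printer tip w1 [ 538. -441.  100.] [ 553. -491.    0.]
pencup [ 840. -272.    0.] monitor corner [659.8 291.3  90.8]
```

Request:
carry_out(deltas=[[-0.324,0.1865,0.189,0,0,-27.1],[-0.324,0.1865,0.189,0,0,-27.1],[-0.324,0.1865,0.189,0,0,-27.1],[-0.324,0.1865,0.189,0,0,-27.1],[-0.324,0.1865,0.189,0,0,-27.1],[-0.324,0.1865,0.189,0,0,-27.1],[-0.324,0.1865,0.189,0,0,-27.1],[-0.324,0.1865,0.189,0,0,-27.1],[-0.324,0.1865,0.189,0,0,-27.1],[-0.324,0.1865,0.189,0,0,-27.1],[-0.324,0.1865,0.189,0,0,-27.1],[-0.324,0.1865,0.189,0,0,-27.1]])

```text
time: 7.8
tool_pos: [666.5, -73.2, 150.5]
tcp_rot: [[-0.456, 0.89, 0.001], [0.89, 0.456, 0.0], [-0.0, 0.001, -1.0]]
wrist_force: [0.0, -0.1, -0.5]
width: 1.001
gripper_force: 0.0
```

```bash
cat > d.py <<'E'
# d.py x y z yaw : delta from the current pose, tool axes; optional waypoints by groups of 4
import sys
from h import *
from scipy.spatial.transform import Rotation as Ro
s=telemetry.get_state(); R=np.array(s['tcp_rot']).reshape(3,3); p=s['tool_pos']
print(s['time'],p.round(1),'yaw',np.degrees(np.arctan2(R[1,1],R[0,1])).round(1),'w',round(s['width'],3),'F',s['wrist_force'].round(1),round(s['gripper_force'],1))
a=np.array(sys.argv[1:],float).reshape(-1,4)
for x,y,z,w in a:
    c,sn=np.cos(np.radians(w)),np.sin(np.radians(w)); T=np.array([[-sn,c,0],[c,sn,0],[0,0,-1]])
    print(((R.T@(np.array([x,y,z])-p))/1000).round(4).tolist(),Ro.from_matrix(R.T@T).as_rotvec(degrees=True).round(1).tolist())
E
python3 d.py 666.5 -75 36 27.1
```

```text
7.8 [666.5 -73.2 150.5] yaw 27.1 w 1.001 F [ 0.  -0.1 -0.5] 0.0
[-0.0015, -0.0009, 0.1145] [0.0, 0.0, 0.0]
```

Request:
carry_out(deltas=[[0,0,0.04,0,0,0],[0,0,0.08,0,0,0],[0,0,0.114,0,0,0],[0,0,0.114,0,0,0],[0,0,0.114,0,0,0]])

```text
time: 8.3
tool_pos: [666.8, -73.3, 37.3]
tcp_rot: [[-0.456, 0.89, 0.001], [0.89, 0.456, -0.0], [-0.0, 0.001, -1.0]]
wrist_force: [0.1, 0.9, 1.1]
width: 0.997
gripper_force: 0.0
```

Request:
carry_out(deltas=[[0,0,0,0,0,0],[0,0,0,0,0,0],[0,0,0,0,0,0],[0,0,0,0,0,0],[0,0,0,0,0,0],[0,0,0,0,0,0],[0,0,0,0,0,0],[0,0,0,0,0,0]], gripper=-1, squeeze=15)

```text
time: 9.1
tool_pos: [666.5, -74.0, 35.6]
tcp_rot: [[-0.456, 0.89, -0.0], [0.89, 0.456, -0.0], [0.0, -0.0, -1.0]]
wrist_force: [0.5, -0.0, -0.6]
width: 0.359
gripper_force: 0.0
```

Request:
carry_out(deltas=[[0,0,-0.04,0,0,0],[0,0,-0.08,0,0,0],[0,0,-0.12,0,0,0],[0,0,-0.12,0,0,0]])

```text
time: 9.5
tool_pos: [668.4, -74.2, 162.3]
tcp_rot: [[-0.456, 0.89, 0.008], [0.89, 0.456, -0.001], [-0.005, 0.007, -1.0]]
wrist_force: [0.5, 0.1, 0.2]
width: 0.028
gripper_force: 0.0
```

```bash
python3 d.py 480.5 211 156 -0.2 480.5 211 41 -0.2
```

```text
9.5 [668.4 -74.2 162.3] yaw 27.1 w 0.028 F [0.5 0.1 0.2] 0.0
[0.3396, -0.0374, 0.0044] [0.4, 0.2, 27.3]
[0.3401, -0.0382, 0.1194] [0.4, 0.2, 27.3]
```

Request:
carry_out(deltas=[[-0.12,0,-0.1,0,0,0],[-0.12,0,-0.1,0,0,0],[-0.12,0,-0.1,0,0,0],[-0.12,0,-0.1,0,0,0],[-0.12,0,-0.1,0,0,0],[-0.12,0,-0.1,0,0,0]], gripper=1)

```text
time: 10.1
tool_pos: [720.7, -180.1, 253.8]
tcp_rot: [[-0.456, 0.89, -0.002], [0.89, 0.456, 0.001], [0.002, -0.002, -1.0]]
wrist_force: [0.6, 0.1, -0.9]
width: 0.49
gripper_force: 0.0
```

```bash
python3 look.py 5; python3 d.py; python3 -c "
import cv2;cv2.imwrite('pics/w5c.png',cv2.imread('pics/w5.png')[:300])"
```

```text
10.15 [ 720.6 -179.8  253.9]
marking_tray [([59, 0, 236, 180], 0.69)]
stamping_tray [([302, 62, 350, 94], 0.46)]
highlighter []
eraser [([82, 222, 129, 249], 0.69)]
sticky_pad [([346, 0, 371, 15], 0.78), ([218, 232, 248, 260], 0.73)]
rubber_stamp [([301, 60, 350, 92], 0.73)]
ink_bottle [([227, 164, 285, 216], 0.55)]
10.5 [ 721.1 -180.4  255.5] yaw 27.1 w 0.835 F [-0.1  0.5  0.2] 0.0
```

View pics/w5c.png

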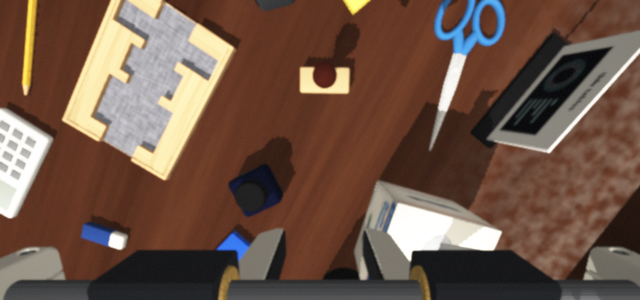

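The stamp still stands upright at (325,78) in this view. I measure it again and retry, with a longer close.

```bash
python3 - <<'E'
from seg import *
seg(5,(290,55,360,105),18,[10,40,140],[30,150,255],'stamp')
c=pickle.load(open('w5.pkl','rb'));print(at(c,324.5,76,58).round(1))
for z in (20,40): seg(5,(215,155,295,225),z,[100,60,15],[135,255,255],f'bottle z{z}',cl=3)
print(at(c,249,194,62).round(1))
E
python3 d.py 666.5 -74.5 150 27.1 666.5 -74.5 36 27.1
```

```text
stamp 5 c [665.  -74.2] size [30.6 63.3] long axis deg 27.1
[665.8 -74.4  58. ]
bottle z20 5 c [ 647.  -242.7] size [54.8 60.6] long axis deg 52.4
bottle z40 5 c [ 649.  -236.4] size [52.1 57.6] long axis deg 52.4
[ 645.  -237.6   62. ]
10.5 [ 721.1 -180.4  255.5] yaw 27.1 w 0.835 F [-0.1  0.5  0.2] 0.0
[0.1192, -0.0003, 0.1055] [-0.0, -0.0, 0.0]
[0.1192, -0.0003, 0.2195] [-0.0, -0.0, 0.0]
```

Request:
carry_out(deltas=[[0.119,0,0.1055,0,0,0],[0.119,0,0.1055,0,0,0],[0.119,0,0.1055,0,0,0],[0.119,0,0.1055,0,0,0],[0.119,0,0.1055,0,0,0],[0.119,0,0.1055,0,0,0],[0.119,0,0.145,0,0,0],[0.119,0,0.185,0,0,0],[0.119,0,0.2195,0,0,0],[0.119,0,0.2195,0,0,0],[0.119,0,0.2195,0,0,0]], gripper=0.1)

```text
time: 11.6
tool_pos: [668.0, -75.8, 37.9]
tcp_rot: [[-0.455, 0.891, 0.001], [0.891, 0.455, -0.0], [-0.001, 0.001, -1.0]]
wrist_force: [-0.8, 0.5, 0.7]
width: 0.551
gripper_force: 0.0
```

Request:
carry_out(deltas=[[0,0,0,0,0,0],[0,0,0,0,0,0],[0,0,0,0,0,0],[0,0,0,0,0,0],[0,0,0,0,0,0],[0,0,0,0,0,0],[0,0,0,0,0,0],[0,0,0,0,0,0],[0,0,0,0,0,0]], gripper=-1, squeeze=15)

```text
time: 12.5
tool_pos: [667.3, -75.0, 37.1]
tcp_rot: [[-0.456, 0.89, 0.001], [0.89, 0.456, -0.0], [-0.001, 0.001, -1.0]]
wrist_force: [-2.0, -0.1, 6.3]
width: 0.282
gripper_force: 15.0
```

Request:
carry_out(deltas=[[0,0,-0.04,0,0,0],[0,0,-0.08,0,0,0],[0,0,-0.12,0,0,0],[0,0,-0.12,0,0,0],[0,0,-0.12,0,0,0]])

```text
time: 13.0
tool_pos: [667.2, -74.9, 156.9]
tcp_rot: [[-0.456, 0.89, 0.002], [0.89, 0.456, -0.0], [-0.001, 0.001, -1.0]]
wrist_force: [0.6, 0.3, -1.1]
width: 0.282
gripper_force: 15.0
```

```bash
python3 d.py 480.5 211 156 -0.2 480.5 211 40.5 -0.2
```

```text
13.0 [667.2 -74.9 156.9] yaw 27.1 w 0.282 F [ 0.6  0.3 -1.1] 15.0
[0.3395, -0.036, 0.0006] [0.1, 0.0, 27.3]
[0.3396, -0.0361, 0.1161] [0.1, 0.0, 27.3]
```

Request:
carry_out(deltas=[[0.3395,-0.036,0,0,0,27.3],[0.3395,-0.036,0,0,0,27.3],[0.3395,-0.036,0,0,0,27.3],[0.3395,-0.036,0,0,0,27.3],[0.3395,-0.036,0,0,0,27.3],[0.3395,-0.036,0,0,0,27.3],[0.3395,-0.036,0,0,0,27.3],[0.3395,-0.036,0,0,0,27.3],[0.3395,-0.036,0,0,0,27.3],[0.3395,-0.036,0,0,0,27.3],[0.3395,-0.036,0,0,0,27.3],[0.3395,-0.036,0,0,0,27.3]])

```text
time: 14.2
tool_pos: [480.7, 210.1, 155.8]
tcp_rot: [[0.005, 1.0, -0.001], [1.0, -0.005, -0.0], [-0.0, -0.001, -1.0]]
wrist_force: [0.7, -0.8, -1.2]
width: 0.28
gripper_force: 15.0
```

```bash
python3 d.py 480.5 211 40.5 -0.2; python3 look.py 6;python3 -c "
import cv2
from h import *
cv2.imwrite('pics/s6.png',np.vstack([cv2.imread('pics/w6.png')[:330,100:540],cv2.resize(snapshot('side')[150:300,200:420],(440,300))])[:600])"
```

```text
14.2 [480.7 210.1 155.8] yaw -0.3 w 0.28 F [ 0.7 -0.8 -1.2] 15.0
[0.0009, -0.0001, 0.1153] [-0.0, 0.0, -0.1]
14.25 [480.6 210.2 155.9]
marking_tray []
stamping_tray [([279, 146, 372, 277], 0.73)]
highlighter []
eraser []
sticky_pad [([278, 200, 372, 279], 0.43)]
rubber_stamp []
ink_bottle [([277, 146, 373, 278], 0.5)]
```

View pics/s6.png

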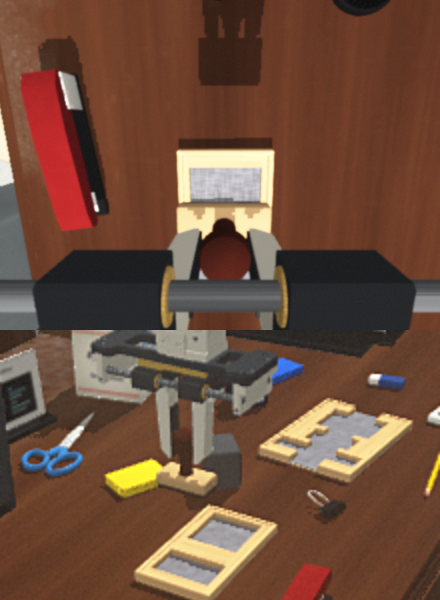

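Request:
carry_out(deltas=[[0,0,0.04,0,0,0],[0,0,0.08,0,0,0],[0,0,0.1,0,0,0],[0,0,0.108,0,0,0],[0,0,0.115,0,0,0],[0,0,0.115,0,0,0],[0,0,0.115,0,0,0]])

```text
time: 15.35
tool_pos: [480.8, 211.2, 42.2]
tcp_rot: [[0.003, 1.0, 0.001], [1.0, -0.003, 0.001], [0.001, 0.001, -1.0]]
wrist_force: [-0.6, 0.3, -0.8]
width: 0.28
gripper_force: 15.0
```

```bash
python3 d.py
```

```text
15.35 [480.8 211.2  42.2] yaw -0.2 w 0.28 F [-0.6  0.3 -0.8] 15.0
```

Request:
carry_out(deltas=[[0,0,0.002,0,0,0],[0,0,0.002,0,0,0]])

```text
time: 15.55
tool_pos: [480.8, 211.1, 40.4]
tcp_rot: [[0.004, 1.0, 0.001], [1.0, -0.004, 0.0], [0.0, 0.001, -1.0]]
wrist_force: [-2.6, -2.1, 8.1]
width: 0.279
gripper_force: 15.0
```

Request:
carry_out(deltas=[[0,0,0,0,0,0],[0,0,0,0,0,0],[0,0,0,0,0,0],[0,0,0,0,0,0],[0,0,0,0,0,0]], gripper=0.4)

```text
time: 16.05
tool_pos: [480.3, 210.9, 39.1]
tcp_rot: [[0.003, 1.0, 0.0], [1.0, -0.003, 0.0], [0.0, 0.0, -1.0]]
wrist_force: [0.5, -0.1, 0.1]
width: 0.664
gripper_force: 0.0
```

Request:
carry_out(deltas=[[0,0,-0.05,0,0,0],[0,0,-0.1,0,0,0],[0,0,-0.14,0,0,0],[0,0,-0.14,0,0,0],[-0.08,0,-0.14,0,0,0],[-0.08,0,-0.14,0,0,0],[-0.08,0,-0.14,0,0,0]])

```text
time: 16.75
tool_pos: [479.8, 128.4, 178.6]
tcp_rot: [[0.006, 1.0, -0.0], [1.0, -0.006, -0.001], [-0.001, -0.0, -1.0]]
wrist_force: [-0.7, 0.4, 0.3]
width: 0.701
gripper_force: 0.0
```

```bash
python3 look.py 7;python3 d.py 647 -240 160 0 647 -240 42.5 0; python3 -c "
import cv2
from h import *
cv2.imwrite('pics/s7.png',np.vstack([cv2.imread('pics/w7.png')[:300,100:540],cv2.resize(snapshot('side')[150:300,200:420],(440,300))])[:600])"
```

```text
16.8 [479.9 129.8 178.7]
marking_tray [([262, 332, 376, 345], 0.82)]
stamping_tray []
highlighter []
eraser [([434, 204, 506, 266], 0.51)]
sticky_pad [([437, 205, 509, 263], 0.67)]
rubber_stamp [([294, 89, 357, 122], 0.57)]
ink_bottle [([435, 203, 507, 263], 0.25)]
17.15 [479.9 131.6 179. ] yaw -0.1 w 0.7 F [-0.6  0.3 -0. ] 0.0
[-0.3712, 0.168, 0.0189] [-0.0, 0.0, -0.1]
[-0.3712, 0.1681, 0.1364] [-0.0, 0.0, -0.1]
```

View pics/s7.png

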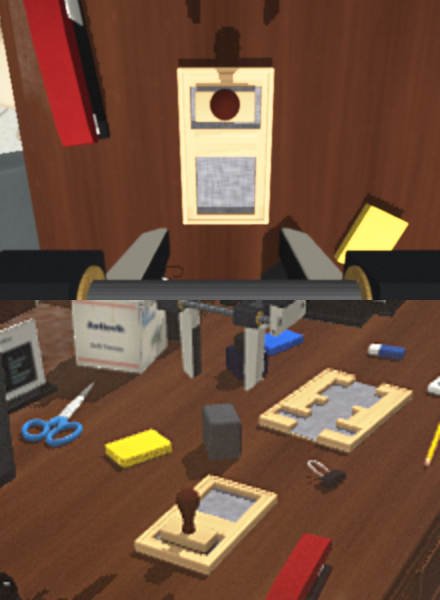

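The stamp sits in its recess at (225,105). The bottle comes next.

Request:
carry_out(deltas=[[-0.372,0.167,0.02,0,0,0],[-0.372,0.167,0.02,0,0,0],[-0.372,0.167,0.02,0,0,0],[-0.372,0.167,0.02,0,0,0],[-0.372,0.167,0.02,0,0,0],[-0.372,0.167,0.02,0,0,0],[-0.372,0.167,0.02,0,0,0],[-0.372,0.167,0.02,0,0,0],[-0.372,0.167,0.02,0,0,0],[-0.372,0.167,0.02,0,0,0],[-0.372,0.167,0.02,0,0,0],[-0.372,0.167,0.02,0,0,0],[-0.372,0.167,0.06,0,0,0],[-0.372,0.167,0.1,0,0,0],[-0.372,0.167,0.135,0,0,0],[-0.372,0.167,0.135,0,0,0],[-0.372,0.167,0.135,0,0,0]])

```text
time: 18.9
tool_pos: [645.6, -240.4, 44.5]
tcp_rot: [[0.002, 1.0, 0.0], [1.0, -0.002, 0.0], [0.0, 0.0, -1.0]]
wrist_force: [-0.2, 0.5, 0.8]
width: 0.702
gripper_force: 0.0
```

Request:
carry_out(deltas=[[0,0,0,0,0,0],[0,0,0,0,0,0],[0,0,0,0,0,0],[0,0,0,0,0,0],[0,0,0,0,0,0],[0,0,0,0,0,0],[0,0,0,0,0,0],[0,0,0,0,0,0],[0,0,0,0,0,0]], gripper=-1, squeeze=25)

```text
time: 19.8
tool_pos: [645.8, -241.7, 44.5]
tcp_rot: [[0.004, 1.0, 0.0], [1.0, -0.004, -0.0], [-0.0, 0.0, -1.0]]
wrist_force: [0.4, 1.6, 5.2]
width: 0.403
gripper_force: 25.0
```

```bash
python3 d.py 647 -240 160 0
```

```text
19.8 [ 645.8 -241.7   44.5] yaw -0.2 w 0.403 F [0.4 1.6 5.2] 25.0
[0.0017, 0.0012, -0.1155] [0.0, 0.0, -0.2]
```

Request:
carry_out(deltas=[[0,0,-0.03,0,0,0],[0,0,-0.07,0,0,0],[0,0,-0.12,0,0,0],[0,0,-0.12,0,0,0],[0.04,-0.018,-0.12,0,0,-4],[0.08,-0.036,-0.12,0,0,-9],[0.12,-0.055,-0.12,0,0,-14],[0.16,-0.073,-0.12,0,0,-19],[0.2,-0.091,-0.12,0,0,-24],[0.24,-0.109,-0.12,0,0,-28],[0.28,-0.127,-0.12,0,0,-33],[0.32,-0.146,-0.12,0,0,-38],[0.35,-0.159,-0.12,0,0,-38],[0.367,-0.167,-0.12,0,0,-38],[0.367,-0.167,-0.12,0,0,-38],[0.367,-0.167,-0.12,0,0,-38],[0.367,-0.167,-0.12,0,0,-38]])

```text
time: 21.5
tool_pos: [480.2, 125.2, 163.8]
tcp_rot: [[-0.612, 0.791, -0.0], [0.791, 0.612, -0.0], [-0.0, -0.001, -1.0]]
wrist_force: [0.1, 0.6, -3.0]
width: 0.402
gripper_force: 25.0
```

```bash
python3 d.py 480.2 126 48.5 38; python3 -c "
import cv2
from h import *
cv2.imwrite('pics/s8.png',np.vstack([snapshot('wrist')[:330,100:540],cv2.resize(snapshot('side')[150:285,200:420],(440,270))])[:600])"
```

```text
21.5 [480.2 125.2 163.8] yaw 37.8 w 0.402 F [ 0.1  0.6 -3. ] 25.0
[0.0007, 0.0006, 0.1153] [-0.0, 0.0, -0.2]
```

View pics/s8.png

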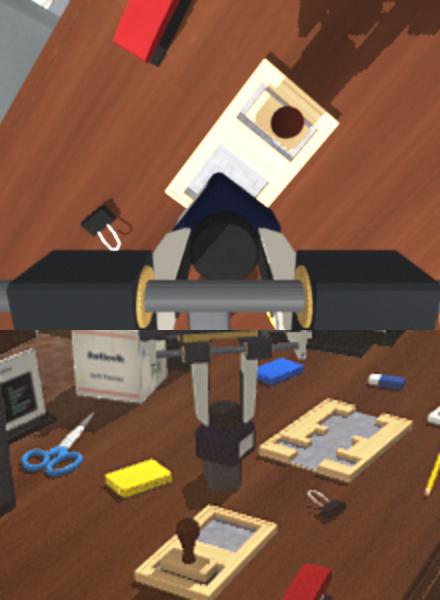

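Request:
carry_out(deltas=[[0,0,0.04,0,0,0],[0,0,0.08,0,0,0],[0,0,0.1,0,0,0],[0,0,0.108,0,0,0],[0,0,0.114,0,0,0],[0,0,0.116,0,0,0],[0,0,0.116,0,0,0],[0,0,0.116,0,0,0]])

```text
time: 22.4
tool_pos: [480.5, 126.0, 49.1]
tcp_rot: [[-0.613, 0.79, 0.001], [0.79, 0.613, 0.0], [-0.001, 0.001, -1.0]]
wrist_force: [-0.3, -0.6, -2.5]
width: 0.403
gripper_force: 25.0
```

```bash
python3 d.py 480.2 126 48.5 38
```

```text
22.4 [480.5 126.   49.1] yaw 37.8 w 0.403 F [-0.3 -0.6 -2.5] 25.0
[0.0001, -0.0002, 0.0006] [0.1, 0.0, -0.2]
```

Request:
carry_out(deltas=[[0,0,0.002,0,0,0],[0,0,0.002,0,0,0],[0,0,0.002,0,0,0]])

```text
time: 22.7
tool_pos: [480.6, 126.0, 48.2]
tcp_rot: [[-0.613, 0.79, 0.002], [0.79, 0.613, 0.0], [-0.001, 0.002, -1.0]]
wrist_force: [-6.7, -2.3, 17.0]
width: 0.404
gripper_force: 25.0
```

Request:
carry_out(deltas=[[0,0,0,0,0,0],[0,0,0,0,0,0],[0,0,0,0,0,0],[0,0,0,0,0,0]], gripper=0.4)

```text
time: 23.1
tool_pos: [480.0, 125.9, 46.1]
tcp_rot: [[-0.613, 0.79, -0.0], [0.79, 0.613, 0.0], [0.0, 0.0, -1.0]]
wrist_force: [-0.2, 0.4, 0.2]
width: 0.68
gripper_force: 0.0
```

Request:
carry_out(deltas=[[0,0,-0.05,0,0,0],[0,0,-0.1,0,0,0],[0,0,-0.15,0,0,0],[0,0,-0.15,0,0,0],[0,0,-0.15,0,0,0]])

```text
time: 23.6
tool_pos: [480.3, 126.0, 197.1]
tcp_rot: [[-0.613, 0.79, 0.002], [0.79, 0.613, 0.0], [-0.001, 0.002, -1.0]]
wrist_force: [-0.5, 0.1, -0.7]
width: 0.699
gripper_force: 0.0
```

```bash
python3 d.py 419.5 401 160 83.2 419.5 401 40 83.2
```

```text
23.6 [480.3 126.  197.1] yaw 37.8 w 0.699 F [-0.5  0.1 -0.7] 0.0
[0.2546, 0.1204, 0.0371] [0.1, 0.1, -45.4]
[0.2547, 0.1202, 0.1571] [0.1, 0.1, -45.4]
```

Request:
carry_out(deltas=[[0.2546,0.1204,0.04,0,0,-45.4],[0.2546,0.1204,0.04,0,0,-45.4],[0.2546,0.1204,0.04,0,0,-45.4],[0.2546,0.1204,0.04,0,0,-45.4],[0.2546,0.1204,0.04,0,0,-45.4],[0.2546,0.1204,0.04,0,0,-45.4],[0.2546,0.1204,0.04,0,0,-45.4],[0.2546,0.1204,0.04,0,0,-45.4],[0.2546,0.1204,0.04,0,0,-45.4],[0.2546,0.1204,0.08,0,0,-45.4],[0.2546,0.1204,0.12,0,0,-45.4],[0.2546,0.1204,0.157,0,0,-45.4],[0.2546,0.1204,0.157,0,0,-45.4],[0.2546,0.1204,0.157,0,0,-45.4]], gripper=0)

```text
time: 25.0
tool_pos: [419.5, 400.2, 40.1]
tcp_rot: [[-0.993, 0.12, -0.0], [0.12, 0.993, -0.0], [0.0, -0.0, -1.0]]
wrist_force: [0.6, 0.5, 0.7]
width: 0.501
gripper_force: 0.0
```

```bash
python3 d.py 419.3 401.5 2 83.2; python3 -c "
import cv2
from h import *
cv2.imwrite('pics/s9.png',np.hstack([snapshot('wrist')[:400,140:500],cv2.resize(snapshot('side')[200:360,200:376],(440,400))]))"
```

```text
25.0 [419.5 400.2  40.1] yaw 83.1 w 0.501 F [0.6 0.5 0.7] 0.0
[0.0004, 0.0012, 0.0381] [-0.0, -0.0, -0.1]
```

View pics/s9.png

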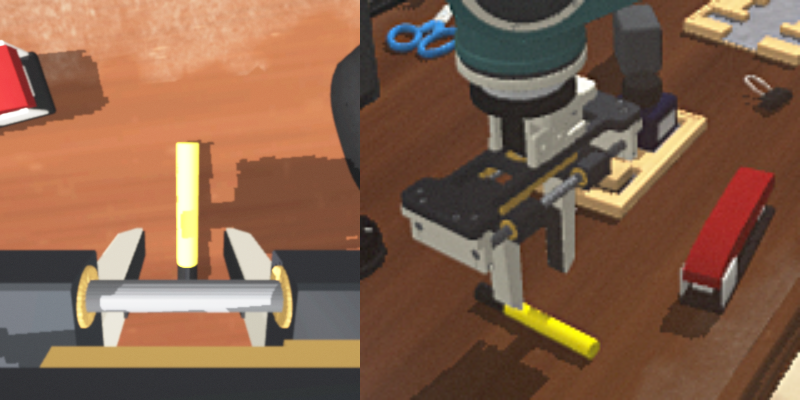

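Request:
carry_out(deltas=[[0,0.0005,0.025,0,0,0],[0,0.0005,0.035,0,0,0],[0,0.0005,0.038,0,0,0],[0,0.0005,0.038,0,0,0]])

```text
time: 25.5
tool_pos: [419.3, 401.5, 1.8]
tcp_rot: [[-0.993, 0.118, 0.0], [0.118, 0.993, 0.0], [-0.0, 0.0, -1.0]]
wrist_force: [-0.3, 0.3, 0.8]
width: 0.499
gripper_force: 0.0
```

Request:
carry_out(deltas=[[0,0,0,0,0,0],[0,0,0,0,0,0],[0,0,0,0,0,0],[0,0,0,0,0,0],[0,0,0,0,0,0],[0,0,0,0,0,0],[0,0,0,0,0,0],[0,0,0,0,0,0]], gripper=-1, squeeze=12)

```text
time: 26.3
tool_pos: [419.2, 401.5, 1.3]
tcp_rot: [[-0.993, 0.118, 0.0], [0.118, 0.993, 0.0], [-0.0, 0.0, -1.0]]
wrist_force: [0.4, 0.7, 1.5]
width: 0.152
gripper_force: 12.0
```

Request:
carry_out(deltas=[[0,0,-0.04,0,0,0],[0,0,-0.08,0,0,0],[0,0,-0.12,0,0,0],[0,0,-0.18,0,0,0],[0,0,-0.18,0,0,0],[0,0,-0.18,0,0,0]])

```text
time: 26.9
tool_pos: [419.6, 401.8, 183.1]
tcp_rot: [[-0.993, 0.118, 0.002], [0.118, 0.993, 0.002], [-0.002, 0.002, -1.0]]
wrist_force: [0.5, -0.0, -0.4]
width: 0.152
gripper_force: 12.0
```

```bash
cat > tr.py <<'E'
import numpy as np,sys
a=np.radians(-5.7);c=np.array([463.5,-182.6])
for y,x in ((61.5,0),(17.5,-8),(-44,0)): print(y,(c+[x*np.cos(a)-y*np.sin(a),x*np.sin(a)+y*np.cos(a)]).round(1))
E
python3 tr.py; python3 d.py 469.6 -121.4 160 84.3
```

```text
61.5 [ 469.6 -121.4]
17.5 [ 457.3 -164.4]
-44 [ 459.1 -226.4]
26.9 [419.6 401.8 183.1] yaw 83.2 w 0.152 F [ 0.5 -0.  -0.4] 12.0
[-0.1115, -0.5137, 0.0221] [0.1, 0.1, -1.1]
```

Request:
carry_out(deltas=[[-0.1115,-0.5137,0,0,0,-1.1],[-0.1115,-0.5137,0,0,0,-1.1],[-0.1115,-0.5137,0,0,0,-1.1],[-0.1115,-0.5137,0,0,0,-1.1],[-0.1115,-0.5137,0,0,0,-1.1],[-0.1115,-0.5137,0,0,0,-1.1],[-0.1115,-0.5137,0,0,0,-1.1],[-0.1115,-0.5137,0,0,0,-1.1],[-0.1115,-0.5137,0,0,0,-1.1],[-0.1115,-0.5137,0,0,0,-1.1],[-0.1115,-0.5137,0,0,0,-1.1],[-0.1115,-0.5137,0,0,0,-1.1],[-0.1115,-0.5137,0,0,0,-1.1],[-0.1115,-0.5137,0.05,0,0,-1.1],[-0.1115,-0.5137,0.1,0,0,-1.1],[-0.1115,-0.5137,0.14,0,0,-1.1],[-0.1115,-0.5137,0.14,0,0,-1.1],[-0.1115,-0.5137,0.14,0,0,-1.1]])

```text
time: 28.7
tool_pos: [469.0, -121.0, 41.7]
tcp_rot: [[-0.995, 0.098, -0.001], [0.098, 0.995, 0.0], [0.001, 0.0, -1.0]]
wrist_force: [0.6, 0.2, 1.1]
width: 0.149
gripper_force: 12.0
```

```bash
python3 d.py 469.6 -121.4 5.5 84.3; python3 -c "
import cv2
from h import *
cv2.imwrite('pics/s10.png',np.hstack([snapshot('wrist')[:400,140:500],cv2.resize(snapshot('side')[140:300,280:456],(440,400))]))"
```

```text
28.7 [ 469.  -121.    41.7] yaw 84.4 w 0.149 F [0.6 0.2 1.1] 12.0
[-0.0007, -0.0003, 0.0362] [0.0, -0.1, 0.1]
```

View pics/s10.png

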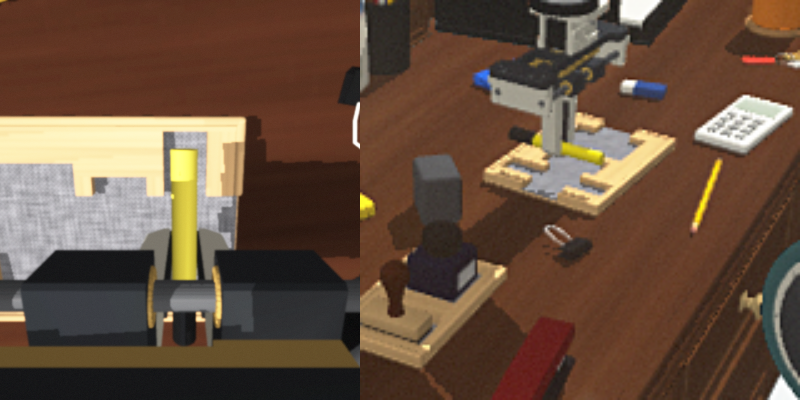

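Request:
carry_out(deltas=[[0,0,0.015,0,0,0],[0,0,0.027,0,0,0],[0,0,0.033,0,0,0],[0,0,0.0365,0,0,0],[0,0,0.0365,0,0,0],[0,0,0.0365,0,0,0]])

```text
time: 29.4
tool_pos: [469.0, -121.9, 4.5]
tcp_rot: [[-0.995, 0.099, -0.0], [0.099, 0.995, 0.0], [0.0, 0.0, -1.0]]
wrist_force: [0.5, 0.3, -0.3]
width: 0.15
gripper_force: 12.0
```

```bash
python3 d.py 469.6 -121.4 5.5 84.3
```

```text
29.4 [ 469.  -121.9    4.5] yaw 84.3 w 0.15 F [ 0.5  0.3 -0.3] 12.0
[-0.0006, 0.0006, -0.001] [0.0, -0.0, -0.0]
```

Request:
carry_out(deltas=[[0,0,0,0,0,0],[0,0,0,0,0,0],[0,0,0,0,0,0],[0,0,0,0,0,0]], gripper=-0.4)

```text
time: 29.8
tool_pos: [469.0, -121.9, 4.7]
tcp_rot: [[-0.995, 0.099, 0.0], [0.099, 0.995, -0.0], [-0.0, -0.0, -1.0]]
wrist_force: [0.5, 0.2, 0.1]
width: 0.298
gripper_force: 0.0
```

Request:
carry_out(deltas=[[0,0,-0.03,0,0,0],[0,0,-0.07,0,0,0],[0,0,-0.11,0,0,0],[0,0,-0.15,0,0,0],[0,0,-0.15,0,0,0]])

```text
time: 30.3
tool_pos: [470.8, -122.5, 160.4]
tcp_rot: [[-0.995, 0.099, 0.007], [0.099, 0.995, -0.002], [-0.008, -0.002, -1.0]]
wrist_force: [0.9, 0.2, -1.2]
width: 0.302
gripper_force: 0.0
```

```bash
python3 d.py 466.3 -411.3 120 95.6 466.3 -411.3 40 95.6
```

```text
30.3 [ 470.8 -122.5  160.4] yaw 84.3 w 0.302 F [ 0.9  0.2 -1.2] 0.0
[-0.0239, -0.2878, 0.041] [-0.1, 0.4, -11.3]
[-0.0233, -0.2877, 0.121] [-0.1, 0.4, -11.3]
```

Request:
carry_out(deltas=[[-0.026,-0.288,0,0,0,-11.3],[-0.026,-0.288,0,0,0,-11.3],[-0.026,-0.288,0,0,0,-11.3],[-0.026,-0.288,0,0,0,-11.3],[-0.026,-0.288,0,0,0,-11.3],[-0.026,-0.288,0,0,0,-11.3],[-0.026,-0.288,0,0,0,-11.3],[-0.026,-0.288,0,0,0,-11.3],[-0.026,-0.288,0,0,0,-11.3],[-0.026,-0.288,0,0,0,-11.3]], gripper=0.1)

```text
time: 31.3
tool_pos: [466.5, -410.0, 154.8]
tcp_rot: [[-0.995, -0.099, 0.0], [-0.099, 0.995, -0.0], [-0.0, -0.0, -1.0]]
wrist_force: [-0.1, 0.4, -0.4]
width: 0.547
gripper_force: 0.0
```

```bash
python3 d.py 466.5 -411.8 60 95.6 466.5 -411.8 2 95.6; python3 - <<'E'
from h import *
S=cam('scene')
a=snapshot('scene');cv2.imwrite('pics/s11.png',cv2.resize(a[180:400,250:560],(800,568),interpolation=cv2.INTER_CUBIC))
# gripper body lower corners when at the eraser, in crop pixels
import numpy as np
y=np.radians(95.6);u=np.array([np.cos(y),np.sin(y)]);v=np.array([-u[1],u[0]])
for i,j in ((-1,-1),(-1,1),(1,-1)):
    p=np.array([466.5,-411.8])+i*94*u+j*37.5*v; q=proj(S,[*p,86]); print(p.round(),((q[0]-250)*800/310,(q[1]-180)*568/220))
E
```

```text
31.3 [ 466.5 -410.   154.8] yaw 95.7 w 0.547 F [-0.1  0.4 -0.4] 0.0
[0.0002, -0.0018, 0.0948] [-0.0, 0.0, 0.1]
[0.0002, -0.0018, 0.1528] [-0.0, 0.0, 0.1]
[ 513. -502.] (np.float64(441.6716048108726), np.float64(370.87480025431756))
[ 438. -509.] (np.float64(366.41131274303876), np.float64(415.6813046683127))
[ 495. -315.] (np.float64(282.9711975828688), np.float64(238.07640301574492))
```

View pics/s11.png

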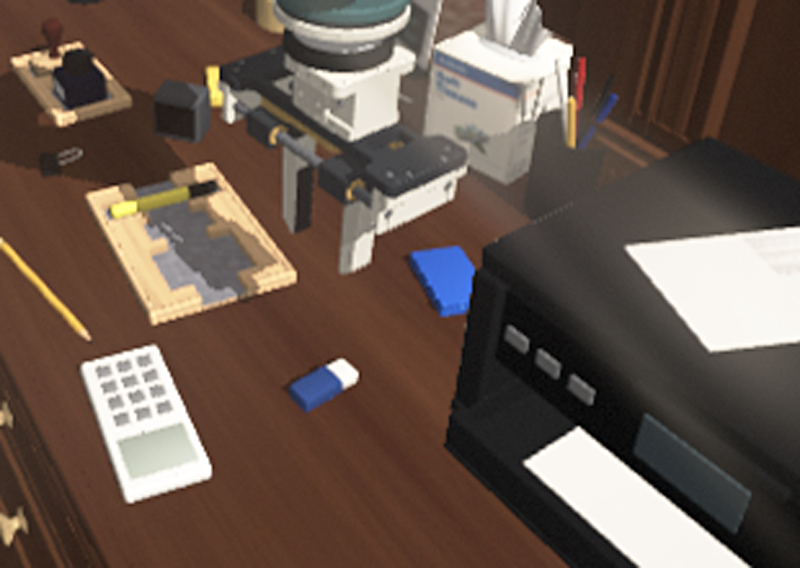

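Request:
carry_out(deltas=[[0,0,0.04,0,0,0],[0,0,0.08,0,0,0],[0,0,0.11,0,0,0],[0,0,0.14,0,0,0],[0,0,0.1525,0,0,0],[0,0,0.1525,0,0,0],[0,0,0.1525,0,0,0]])

```text
time: 32.05
tool_pos: [466.8, -410.9, 3.1]
tcp_rot: [[-0.995, -0.098, 0.001], [-0.098, 0.995, -0.001], [-0.001, -0.001, -1.0]]
wrist_force: [-0.2, -0.7, -0.1]
width: 0.549
gripper_force: 0.0
```

Request:
carry_out(deltas=[[0,0,0,0,0,0],[0,0,0,0,0,0],[0,0,0,0,0,0],[0,0,0,0,0,0],[0,0,0,0,0,0],[0,0,0,0,0,0],[0,0,0,0,0,0],[0,0,0,0,0,0]], gripper=-1, squeeze=10)

```text
time: 32.85
tool_pos: [466.3, -411.1, 2.3]
tcp_rot: [[-0.995, -0.098, 0.0], [-0.098, 0.995, -0.0], [-0.0, -0.0, -1.0]]
wrist_force: [-0.1, 1.7, 3.2]
width: 0.248
gripper_force: 10.0
```

Request:
carry_out(deltas=[[0,0,-0.03,0,0,0],[0,0,-0.07,0,0,0],[0,0,-0.1,0,0,0],[0,0,-0.1,0,0,0],[0,0,-0.1,0,0,0]])

```text
time: 33.35
tool_pos: [466.3, -411.2, 102.3]
tcp_rot: [[-0.995, -0.098, 0.001], [-0.098, 0.995, -0.001], [-0.001, -0.001, -1.0]]
wrist_force: [0.7, -0.0, -1.1]
width: 0.241
gripper_force: 10.0
```

```bash
python3 d.py 457.3 -164.4 60 84.3 457.3 -164.4 6 84.3
```

```text
33.35 [ 466.3 -411.2  102.3] yaw 95.6 w 0.241 F [ 0.7 -0.  -1.1] 10.0
[-0.0151, 0.2465, 0.0422] [-0.0, 0.0, 11.3]
[-0.015, 0.2465, 0.0962] [-0.0, 0.0, 11.3]
```

Request:
carry_out(deltas=[[-0.015,0.2465,0,0,0,11.3],[-0.015,0.2465,0,0,0,11.3],[-0.015,0.2465,0,0,0,11.3],[-0.015,0.2465,0,0,0,11.3],[-0.015,0.2465,0,0,0,11.3],[-0.015,0.2465,0,0,0,11.3],[-0.015,0.2465,0,0,0,11.3],[-0.015,0.2465,0,0,0,11.3],[-0.015,0.2465,0.04,0,0,11.3],[-0.015,0.2465,0.06,0,0,11.3],[-0.015,0.2465,0.06,0,0,11.3],[-0.015,0.2465,0.06,0,0,11.3]])

```text
time: 34.55
tool_pos: [457.1, -165.2, 42.4]
tcp_rot: [[-0.995, 0.101, -0.001], [0.101, 0.995, 0.0], [0.001, 0.0, -1.0]]
wrist_force: [1.0, 0.1, 1.2]
width: 0.246
gripper_force: 10.0
```

```bash
python3 d.py 457.3 -164.4 6 84.3; python3 - <<'E'
from h import *
import pickle
c=cam('wrist'); im=snapshot('wrist'); cv2.imwrite('pics/w12.png',im); pickle.dump(c,open('w12.pkl','wb'))
# where is the pen's yellow part now
from seg import seg
seg(12,(60,60,600,400),11,[22,100,90],[36,255,255],'pen')
E
```

```text
34.55 [ 457.1 -165.2   42.4] yaw 84.2 w 0.246 F [1.  0.1 1.2] 10.0
[-0.0002, 0.0008, 0.0364] [0.0, -0.0, -0.1]
pen 12 c [ 445.6 -119.9] size [14.9 68.1] long axis deg 174.5
```

Request:
carry_out(deltas=[[0,0,0.015,0,0,0],[0,0,0.027,0,0,0],[0,0,0.033,0,0,0],[0,0,0.037,0,0,0],[0,0,0.037,0,0,0],[0,0,0.037,0,0,0]])

```text
time: 35.2
tool_pos: [457.2, -164.3, 5.1]
tcp_rot: [[-0.995, 0.099, -0.0], [0.099, 0.995, -0.0], [0.0, -0.0, -1.0]]
wrist_force: [-0.1, -0.2, -0.2]
width: 0.244
gripper_force: 10.0
```

```bash
python3 d.py 457.3 -164.4 6 84.3
```

```text
35.2 [ 457.2 -164.3    5.1] yaw 84.3 w 0.244 F [-0.1 -0.2 -0.2] 10.0
[-0.0001, -0.0001, -0.0009] [-0.0, -0.0, 0.0]
```

Request:
carry_out(deltas=[[0,0,0,0,0,0],[0,0,0,0,0,0],[0,0,0,0,0,0],[0,0,0,0,0,0]], gripper=-0.38)

```text
time: 35.6
tool_pos: [457.2, -164.3, 5.2]
tcp_rot: [[-0.995, 0.099, 0.0], [0.099, 0.995, -0.0], [-0.0, -0.0, -1.0]]
wrist_force: [-0.1, -0.2, -0.4]
width: 0.313
gripper_force: 0.0
```

Request:
carry_out(deltas=[[0,0,-0.03,0,0,0],[0,0,-0.07,0,0,0],[0,0,-0.11,0,0,0],[0,0,-0.155,0,0,0],[0,0,-0.155,0,0,0],[0,0,-0.155,0,0,0],[0,0,-0.155,0,0,0]])

```text
time: 36.3
tool_pos: [456.7, -164.1, 159.0]
tcp_rot: [[-0.995, 0.099, -0.001], [0.099, 0.995, 0.001], [0.001, 0.0, -1.0]]
wrist_force: [-0.7, -0.4, -0.6]
width: 0.308
gripper_force: 0.0
```

```bash
python3 d.py 655 57 160 -25.8 655 57 2 -25.8; python3 d.py 655 57 160 154.2
```

```text
36.3 [ 456.7 -164.1  159. ] yaw 84.3 w 0.308 F [-0.7 -0.4 -0.6] 0.0
[-0.1753, 0.2397, -0.0012] [-0.1, -0.1, 110.1]
[-0.1755, 0.2396, 0.1568] [-0.1, -0.1, 110.1]
36.3 [ 456.7 -164.1  159. ] yaw 84.3 w 0.308 F [-0.7 -0.4 -0.6] 0.0
[-0.1753, 0.2397, -0.0012] [0.1, -0.1, -69.9]
```

Request:
carry_out(deltas=[[-0.175,0.24,0,0,0,110],[-0.175,0.24,0,0,0,110],[-0.175,0.24,0,0,0,110],[-0.175,0.24,0,0,0,110],[-0.175,0.24,0,0,0,110],[-0.175,0.24,0,0,0,110],[-0.175,0.24,0,0,0,110],[-0.175,0.24,0,0,0,110],[-0.175,0.24,0,0,0,110],[-0.175,0.24,0,0,0,110],[-0.175,0.24,0,0,0,110],[-0.175,0.24,0,0,0,110],[-0.175,0.24,0,0,0,110],[-0.175,0.24,0,0,0,110],[-0.175,0.24,0,0,0,110],[-0.175,0.24,0,0,0,110]], gripper=0.6)

```text
time: 37.9
tool_pos: [654.9, 57.2, 159.5]
tcp_rot: [[0.43, 0.903, -0.001], [0.903, -0.43, -0.0], [-0.0, -0.001, -1.0]]
wrist_force: [0.0, -0.5, -0.9]
width: 0.798
gripper_force: 0.0
```

```bash
python3 d.py 655.2 57 2 -25.8
```

```text
37.9 [654.9  57.2 159.5] yaw -25.5 w 0.798 F [ 0.  -0.5 -0.9] 0.0
[0.0, 0.0004, 0.1575] [-0.0, 0.0, 0.3]
```

Request:
carry_out(deltas=[[0,0,0.04,0,0,0.3],[0,0,0.08,0,0,0.3],[0,0,0.12,0,0,0.3],[0,0,0.145,0,0,0.3],[0,0,0.157,0,0,0.3],[0,0,0.157,0,0,0.3],[0,0,0.157,0,0,0.3]])

```text
time: 38.6
tool_pos: [655.6, 57.2, 4.0]
tcp_rot: [[0.437, 0.899, 0.001], [0.899, -0.437, 0.0], [0.0, 0.001, -1.0]]
wrist_force: [0.5, -0.7, 0.5]
width: 0.8
gripper_force: 0.0
```

Request:
carry_out(deltas=[[0,0,0,0,0,0],[0,0,0,0,0,0],[0,0,0,0,0,0],[0,0,0,0,0,0],[0,0,0,0,0,0],[0,0,0,0,0,0],[0,0,0,0,0,0],[0,0,0,0,0,0]], gripper=-1, squeeze=12)

```text
time: 39.4
tool_pos: [655.2, 57.2, 3.5]
tcp_rot: [[0.438, 0.899, 0.0], [0.899, -0.438, 0.0], [0.0, 0.0, -1.0]]
wrist_force: [-1.8, 0.4, 6.1]
width: 0.537
gripper_force: 12.0
```

Request:
carry_out(deltas=[[0,0,-0.03,0,0,0],[0,0,-0.07,0,0,0],[0,0,-0.11,0,0,0],[0,0,-0.155,0,0,0],[0,0,-0.155,0,0,0],[0,0,-0.155,0,0,0],[0,0,-0.155,0,0,0]])

```text
time: 40.1
tool_pos: [654.6, 57.1, 156.5]
tcp_rot: [[0.438, 0.899, -0.002], [0.899, -0.438, -0.0], [-0.001, -0.002, -1.0]]
wrist_force: [-0.3, 0.0, 0.4]
width: 0.54
gripper_force: 12.0
```

```bash
python3 d.py 459.1 -226.4 157 -95.7
```

```text
40.1 [654.6  57.1 156.5] yaw -26.0 w 0.54 F [-0.3  0.   0.4] 12.0
[-0.3405, -0.0514, -0.0001] [-0.1, 0.1, 69.7]
```

Request:
carry_out(deltas=[[-0.3405,-0.0514,0,0,0,69.7],[-0.3405,-0.0514,0,0,0,69.7],[-0.3405,-0.0514,0,0,0,69.7],[-0.3405,-0.0514,0,0,0,69.7],[-0.3405,-0.0514,0,0,0,69.7],[-0.3405,-0.0514,0,0,0,69.7],[-0.3405,-0.0514,0,0,0,69.7],[-0.3405,-0.0514,0,0,0,69.7],[-0.3405,-0.0514,0,0,0,69.7],[-0.3405,-0.0514,0,0,0,69.7],[-0.3405,-0.0514,0,0,0,69.7],[-0.3405,-0.0514,0,0,0,69.7],[-0.3405,-0.0514,0.05,0,0,69.7],[-0.3405,-0.0514,0.1,0,0,69.7],[-0.3405,-0.0514,0.115,0,0,69.7],[-0.3405,-0.0514,0.115,0,0,69.7],[-0.3405,-0.0514,0.115,0,0,69.7]])

```text
time: 41.8
tool_pos: [460.6, -226.6, 45.2]
tcp_rot: [[0.995, -0.098, 0.002], [-0.098, -0.995, -0.001], [0.002, 0.001, -1.0]]
wrist_force: [1.1, 0.2, -0.0]
width: 0.539
gripper_force: 12.0
```

```bash
python3 d.py 459.1 -226.4 7 -95.7; python3 - <<'E'
from h import *
import pickle
c=cam('wrist'); im=snapshot('wrist'); cv2.imwrite('pics/w13.png',im); pickle.dump(c,open('w13.pkl','wb'))
from seg import seg
seg(13,(60,60,600,400),52,[22,120,90],[36,255,255],'pad')
E
```

```text
41.8 [ 460.6 -226.6   45.2] yaw -95.7 w 0.539 F [ 1.1  0.2 -0. ] 12.0
[-0.0016, -0.0001, 0.0382] [0.0, -0.1, 0.0]
pad 13 c [ 469.1 -227.8] size [52.  61.4] long axis deg 174.6
```

Request:
carry_out(deltas=[[-0.0015,0,0.015,0,0,0],[-0.0015,0,0.025,0,0,0],[-0.0015,0,0.033,0,0,0],[-0.0015,0,0.0385,0,0,0],[-0.0015,0,0.0385,0,0,0],[-0.0015,0,0.0385,0,0,0]])

```text
time: 42.45
tool_pos: [458.1, -226.2, 4.3]
tcp_rot: [[0.995, -0.099, -0.0], [-0.099, -0.995, 0.0], [-0.0, -0.0, -1.0]]
wrist_force: [0.1, 0.1, -0.1]
width: 0.542
gripper_force: 12.0
```

```bash
python3 d.py 459.1 -226.4 7 -95.7
```

```text
42.45 [ 458.1 -226.2    4.3] yaw -95.7 w 0.542 F [ 0.1  0.1 -0.1] 12.0
[0.001, 0.0001, -0.0027] [-0.0, 0.0, 0.0]
```

Request:
carry_out(deltas=[[0,0,0,0,0,0],[0,0,0,0,0,0],[0,0,0,0,0,0],[0,0,0,0,0,0]], gripper=0.21)

```text
time: 42.85
tool_pos: [458.2, -226.2, 4.7]
tcp_rot: [[0.995, -0.099, 0.0], [-0.099, -0.995, -0.0], [0.0, 0.0, -1.0]]
wrist_force: [0.5, -0.1, -0.4]
width: 0.604
gripper_force: 0.0
```

Request:
carry_out(deltas=[[0,0,-0.03,0,0,0],[0,0,-0.07,0,0,0],[0,0,-0.12,0,0,0],[0,0,-0.17,0,0,0],[0,0,-0.22,0,0,0],[0,0,-0.25,0,0,0],[-0.1,0,-0.25,0,0,0],[-0.12,0,-0.25,0,0,0],[-0.12,0,-0.25,0,0,0],[-0.12,0,-0.25,0,0,0]])

```text
time: 43.85
tool_pos: [337.1, -214.2, 255.4]
tcp_rot: [[0.995, -0.101, 0.002], [-0.101, -0.995, -0.002], [0.002, 0.001, -1.0]]
wrist_force: [0.6, -0.4, -0.7]
width: 0.602
gripper_force: 0.0
```

```bash
python3 look.py 14; python3 -c "
import cv2
from h import *
a=cv2.imread('pics/w14.png')[:300,60:580]
s=cv2.resize(snapshot('side')[150:300,240:420],(360,300)); t=cv2.resize(snapshot('scene')[180:330,240:440],(400,300))
cv2.imwrite('pics/s14.png',np.vstack([np.hstack([a,np.zeros((300,240,3),np.uint8)]),np.hstack([s,t])]))"; python3 d.py
```

```text
43.9 [ 338.2 -214.4  255.2]
marking_tray [([202, 12, 370, 137], 0.85)]
stamping_tray [([0, 44, 98, 132], 0.74)]
highlighter [([232, 26, 248, 123], 0.61)]
eraser [([266, 49, 288, 104], 0.61)]
sticky_pad [([303, 47, 344, 110], 0.61)]
rubber_stamp [([0, 100, 9, 123], 0.52), ([304, 45, 344, 111], 0.23)]
ink_bottle [([0, 66, 78, 115], 0.64)]
44.35 [ 339.1 -214.2  254.4] yaw -95.7 w 0.606 F [-0.7 -0.6  0.8] 0.0
```

View pics/s14.png

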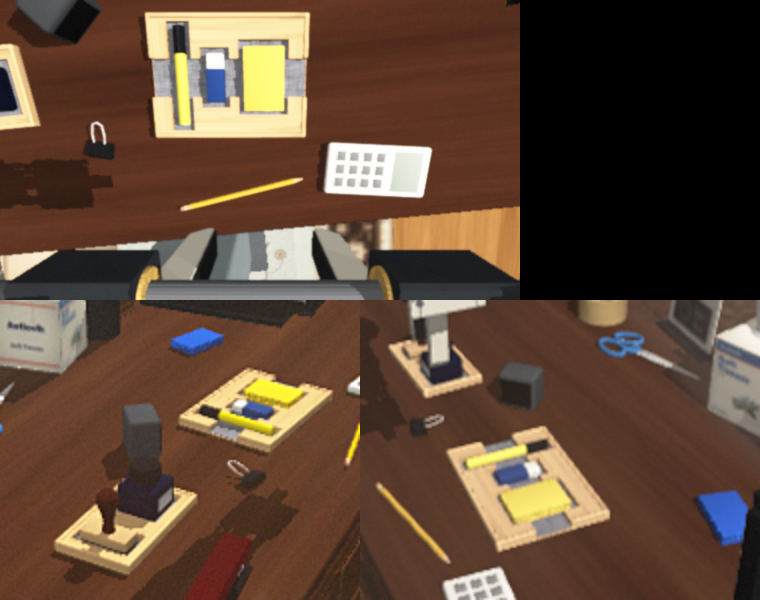

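```bash
python3 - <<'E'
from seg import *
Y=([22,120,90],[36,255,255])
def loc(r): 
    a=np.radians(-5.7);d=np.array(r[0])-[463.5,-182.6];print('  tray-local',round(d[0]*np.cos(a)+d[1]*np.sin(a),1),round(-d[0]*np.sin(a)+d[1]*np.cos(a),1))
r,_=seg(14,(295,35,355,120),17,*Y,'pad');loc(r)
r,_=seg(14,(255,40,300,112),16,[100,100,60],[130,255,255],'eraser',extra=([0,0,190],[180,40,255]));loc(r)
r,_=seg(14,(225,20,252,130),11,*Y,'pen yellow');loc(r)
E
```

```text
pad 14 c [ 456.8 -226.4] size [51.4 75.5] long axis deg 174.2
  tray-local -2.3 -44.3
eraser 14 c [ 462.1 -166.9] size [26.2 64.1] long axis deg 174.8
  tray-local -2.9 15.4
pen yellow 14 c [ 455.8 -122.5] size [18.  87.6] long axis deg 174.5
  tray-local -13.6 59.1
```

```bash
python3 -c "
from rig import job; print(job.finish_job())"
```

```text
the job is handed in; nothing more can be done
None
```

I made up both kits and handed the job in at about 44 s: the last pictures and measurements show each of the five things in its own recess, with the clock and binder clip left alone.

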